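Hold the amber filter in the photometer's beam

TASK

Plug the red pin fully home into the red-ringed terminal on top of the photometer and let go of it. Then take the orange-handled amber filter out of the rack, pass its blade straight down through the narrow slot in the yellow guard plate and hold it there with its amber window level with the light beam between the two lenses, which leaves its shoulder about 10 mm above the guard: finish while still holding it in the gripper, not resting it or pressing it on the guard. Leave the other filters and the glassware where they are.

Things in the scene. Friction and masses are not known exactly. Their poses are not given: they have to be found in the camera images.
- photometer: fixed off-white bench photometer, base 160 (x) x 250 (y) x 40 mm; on it two heads 100 (x) x 90 (y) mm, both with their flat tops 120 mm above the table: lamp head at its +y, detector head at its -y with two terminals on top (red-ringed nearer its -x edge, blue-ringed nearer its +x edge, 50 mm apart); between the heads a 70 mm gap, open at -x and +x, bridged by the yellow guard plate (8 mm thick, top also at 120 mm) with the slot. Origin at the centre of its underside, z up
- slot (a point): centre of the slot's mouth, on the top face of the guard plate; the slot is 32 mm along the photometer's x and 8 mm along its y, with 2 mm chamfered edges; below the 8 mm plate the gap is free for another 72 mm; axes as the photometer
- beam (a point): middle of the light beam, 35 mm straight below slot; the beam runs along the photometer's y between two lenses (steel rims, 24 mm)
- red_terminal (a point): centre of the mouth of the red-ringed terminal, on the flat top of the detector head: round opening 10 mm wide, 30 mm deep, vertical, edge chamfered
- pin: loose red test pin, standing upright in its stand; origin at the lower tip of its brass shaft, z towards the grip
- pin_grip (a point): centre of the pin's red cylindrical grip, 16 mm wide and 48 mm high; 48 mm above the shaft's tip. The grip's underside is the shoulder that stops on the terminal's edge
- pin_tip (a point): lower tip of the pin's brass shaft, 8 mm wide and 24 mm long, ending 24 mm below the grip's lower face; fully home it lies 24 mm below the terminal's mouth
- pin_stand: fixed grey block 60 x 60 x 36 mm with a 12 mm wide, 30 mm deep hole in the middle of its top, holding the pin; origin at the centre of its underside
- rack: fixed white rack 200 (x) x 60 (y) x 70 mm with three through pockets 33 x 9 mm in a row along its x, 62 mm apart, each holding a filter hung by its shoulder; origin at the centre of its underside
- amber_filter: loose filter with orange handle and round amber window, standing upright in the rack: aluminium blade 30 mm wide (its x) x 6 mm thick (its y) x 62 mm long pointing down, black shoulder flange 44 x 20 x 4 mm on top of the blade, then its orange plastic handle 26 mm (x) x 14 mm (y) x 48 mm high; origin at the blade's lower end, z up along the blade; alike when turned half round
- amber_grip (a point): centre of the amber filter's orange handle, 90 mm above the blade's lower end, 24 mm above the shoulder's upper face; axes as the filter
- amber_window (a point): centre of the amber filter's round window (20 mm wide) in the blade, 17 mm above the blade's lower end, 45 mm below the shoulder's lower face
- amber_tip (a point): middle of the lower end of the amber filter's blade; axes as the filter
- blue_grip (a point): centre of the blue handle of the blue filter, same shape as the amber one; leave it
- green_grip (a point): centre of the green handle of the green filter, same shape as the amber one; leave it
- wash_bottle_mid (a point): bystander: white bottle with red cap, 64 mm wide, 150 mm high; its middle
- dropper_mid (a point): bystander: small amber glass bottle with black cap, 44 mm wide, 80 mm high; its middle
- flask_mid (a point): bystander: glass volumetric flask, bulb 68 mm wide, 152 mm high; point on its axis 30 mm up
- beaker_mid (a point): bystander: clear beaker, 80 mm wide, 90 mm high; its middle

How it is judged (in metres and radians):
On the way, in this order (a step that is already met when the one before it is completed fails the run):
1. the red pin is fully home in the red-ringed terminal and let go (z of pin_tip in the frame of red_terminal below -0.02 m and horizontal distance between pin_tip and red_terminal below 0.004 m and angle between pin_tip's own z axis and vertical below 0.12 rad and contact force between the fingers and pin below 0.2 N), for 0.2 s.
2. the amber filter's blade has passed down into the guard's slot, held by the gripper (x of amber_tip in the frame of slot between -0.004 and 0.004 m and y of amber_tip in the frame of slot between -0.004 and 0.004 m and angle between amber_tip's own z axis and vertical below 0.12 rad and contact force between the fingers and amber_filter above 1 N and z of amber_tip in the frame of slot below -0.012 m), for 0.2 s.
At the end, for the whole second after the job is handed in: pin home in the red terminal (tip over 20 mm deep, within 4 mm of its axis, tilt under 0.12 rad), untouched; amber blade in the slot (within 4 mm, tilt under 0.12 rad), window within 5 mm of beam height, gripped with over 1 N, still, pressing on the photometer with under 10 N (all of step 1 and x of amber_tip in the frame of slot between -0.004 and 0.004 m and y of amber_tip in the frame of slot between -0.004 and 0.004 m and angle between amber_tip's own z axis and vertical below 0.12 rad and contact force between the fingers and amber_filter above 1 N and z of amber_window in the frame of beam between -0.005 and 0.005 m and contact force between amber_filter and photometer below 10 N and linear speed of amber_filter below 0.02 m/s); the arm keeps its last pose, push and grip.
It fails at once if the blue or green filter, wash bottle, dropper bottle, flask or beaker is displaced (filters by over 30 mm, glassware by over 40 mm) (distance of any of blue_grip, green_grip from where it was at the start of the episode above 0.03 m or distance of any of wash_bottle_mid, dropper_mid, flask_mid, beaker_mid from where it was at the start of the episode above 0.04 m).
It also fails if it takes over 72 s, if anything falls off the work surface, if the arm or the gripper's body presses on something with over 40 N, if the wrist force passes 120 N, or if a joint passes its speed limit or range.

ROBOT

A 6-joint arm with a two-finger parallel gripper is mounted at the origin on the work surface. World frame = base frame: x ahead of the robot, y to its left, z up, the work surface at z = 0. Lengths are in m, angles in degrees, forces in N, time in s.
With the tool pointing down it reaches from about 0.35 to 0.875 m from the base axis. Payload 4.2 kg.
Tool frame: the origin (TCP) lies on the centre line of the jaws, within the pads' length; the fingertips stand 17 mm ahead of it and the grasp point (between the pads) lies 2 mm behind it; z points along the fingers, y is the direction in which the jaws open and shut (so a half turn about z gives the same grasp; the last joint's range is limited). The gripper opens to 87 mm and grips with 3 to 60 N. Pads are 19 mm wide; open, the fingers measure 117 mm over their backs; the gripper's body (75 mm by 190 mm) begins 51 mm behind the grasp point.
Start: joints at [-57.605, 22.042, 0.453, 0, -68.411, -14.817], TCP at [0.189, -0.596, 0.24] pointing down, gripper open.
Joint ranges: [-179.83, 179.83], [-69.29, 118.12], [-61.27, 80.66], [-181.25, 117.63], [-171.15, -9.14], [-177.46, 177.46]. Speed limits (degrees/s): [159.86, 159.86, 180, 180, 180, 180].

INTERFACE

Orientations are given as a 3x3 rotation matrix whose columns are the frame's x, y, z axes.
In Python, from station import * gives the robot as it stands.
- The arm moves only by the tool play_rows, never from a script. Its argument "targets" is a list that holds one entry, the list of rows, each a list of 5 numbers: the closure, from 0 (fully open) to 1 (shut), then the shift along the world's x, y, z in m, then the turn about the world's z in rad. In form: [[[gripper, x, y, z, twist], ...]]. A call has 1 to 5 rows; each row is the pose to reach, as a shift and turn from the pose commanded when the call began; what a row does not reach only later rows make up. A row lasts 1/12 s, in which the tool goes at most 41.7 mm and 7.16 degrees, less where a joint would pass 70% of its speed; a pose out of reach is approached as far as the arm can. A call with a gripper value outside its range is refused whole. The fingers move at their own pace and stop on an object; the grip force is fixed at half the most. Time passes only in rows, so rows that repeat a pose let the fingers close. It gives the time, the measured TCP pose, the force and the opening at its end, in the units of the state.
- sense(): the state, without advancing time (a new reading comes with each control period).
- capture(name): name is "scene" or "top" or "wrist"; returns the picture (480x640x3 uint8, blue, green, red); there is no depth.
- get_calibration(name): a dict with "camera_matrix" (3x3 intrinsics, pixels), "T" (4x4, takes a point from camera to world coordinates). Camera axes: x right, y up, looking along -z (the intrinsics and any distortion apply to the point x, -y, -z); pixel columns grow to the right and rows downward; lengths in m; the calibration is good to about 2 mm. The wrist camera is an equidistant fisheye: a pixel r from the principal point sees the ray r / f radians off the axis. A picture is of the moment at which its call begins: read the wrist's pose just before it. get_calibration takes no time and is no camera call; for the wrist camera it gives the pose at the moment of the call.
- finish_job(): hands the job in, once; it reports no verdict.
The state is a dict: "time_s": time; "joints": joint angles; "joint_velocities": joint speeds; "effort": joint torques, N m; "tcp_pos": TCP position; "ee_rot": TCP orientation; "wrist_force": force on the tool from outside, world axes, zero at the start; "moment": the same for the moment, N m; "gripper_width": opening from 0.0 (shut) to 1.0 (fully open).
Only numpy, scipy, OpenCV 4.12 (cv2) and the standard library are available. Lean on these libraries where they do the work, as an engineer would, in place of code of your own. Each camera call takes 0.05 s, during which the arm holds its last target. There are 200 camera calls.

## Working session

There is one attempt and no reset: what is moved stays moved. The work goes in short steps, Python scripts to look and compute and a tool call to move; the robot and the scene stay as the last step left them, time stands still between calls to the robot, and variables do not carry over. Pictures are saved under pics/ and viewed, on a budget of 10 in all, crops included, one or two more only if the job needs it, and the job is handed in when it is done.

Besides the shell and the picture viewer there is one more tool, called after ">>>" as a command line: name --argument value ..., lists and objects as JSON in quotes. play_rows: Moves the arm, as the interface text tells. Its arguments: {"type":"object","properties":{"targets":{"type":"array","items":{"type":"array","items":{"type":"array","items":{"type":"number"}}}}},"required":["targets"]}

```bash
ls; mkdir -p pics; python3 - <<'E'
from station import *
import cv2
s=sense();print(s['time_s'],s['tcp_pos'],s['ee_rot'],s['gripper_width'])
for n in("scene","top","wrist"):
    c=get_calibration(n);print(n,c)
    cv2.imwrite(f"pics/{n}0.png",capture(n))
E
```

```text
pics
0.0 [ 0.18862312 -0.59525605  0.23845492] [[-9.53351375e-01 -3.01861947e-01 -7.21929094e-04]
 [-3.01862802e-01  9.53349168e-01  2.05226989e-03]
 [ 6.87483180e-05  2.17445786e-03 -9.99997634e-01]] 0.9996854394473951
scene {'camera_matrix': array([[593.84463885,   0.        , 316.67297695],
       [  0.        , 593.84463885, 247.67535327],
       [  0.        ,   0.        ,   1.        ]]), 'T': array([[-6.65213700e-04, -8.01482421e-01,  5.98017965e-01,
         1.31340579e+00],
       [ 9.99984780e-01,  2.74222071e-03,  4.78755729e-03,
         3.34850686e-02],
       [-5.47704025e-03,  5.98012047e-01,  8.01468398e-01,
         1.14716368e+00],
       [ 0.00000000e+00,  0.00000000e+00,  0.00000000e+00,
         1.00000000e+00]])}
top {'camera_matrix': array([[544.78212361,   0.        , 323.79725485],
       [  0.        , 544.78212361, 240.70404805],
       [  0.        ,   0.        ,   1.        ]]), 'T': array([[ 0.02105056,  0.99663135, -0.07926432,  0.45597022],
       [-0.99976864,  0.02063349, -0.00607718,  0.01302285],
       [-0.00442121,  0.07937391,  0.99683511,  1.25487894],
       [ 0.        ,  0.        ,  0.        ,  1.        ]])}
wrist {'camera_matrix': array([[371.64829954,   0.        , 321.1413409 ],
       [  0.        , 371.64829954, 240.60353599],
       [  0.        ,   0.        ,   1.        ]]), 'T': array([[-0.30155599, -0.91885092, -0.25451322,  0.11891618],
       [ 0.95344654, -0.2900756 , -0.08243693, -0.61754455],
       [ 0.00191917, -0.26752409,  0.96354926,  0.38392783],
       [ 0.        ,  0.        ,  0.        ,  1.        ]])}
```

View pics/top0.png

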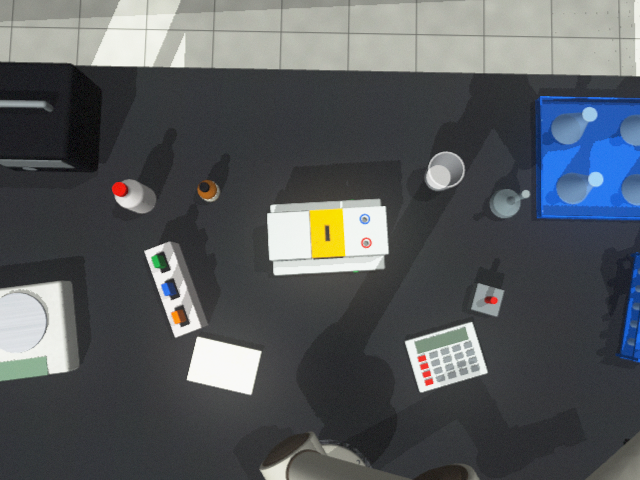

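View pics/scene0.png

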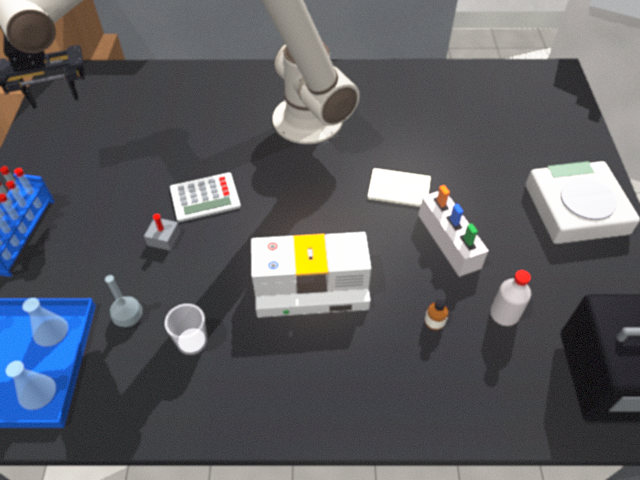

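The top view shows the slot near (327,233), the red ring near (366,243), the pin near (491,300) and the orange handle near (180,315). In the scene view the same four are at about (310,253), (273,246), (158,222) and (444,196). Next I'll segment these and triangulate.

```bash
cat > h.py <<'E'
from station import *
import numpy as np, cv2
def ray(c,px,fish=False):
    K,T=c["camera_matrix"],c["T"]
    d=np.array([(px[0]-K[0,2])/K[0,0],(px[1]-K[1,2])/K[1,1]])
    if fish:
        t=np.linalg.norm(d); v=np.array([*(d/t*np.sin(t)),np.cos(t)])
    else: v=np.array([*d,1.])
    return T[:3,3], T[:3,:3]@(v*[1,-1,-1])
def at_z(c,px,z,fish=False):
    o,v=ray(c,px,fish); return o+v*(z-o[2])/v[2]
def proj(c,p,fish=False):
    K,T=c["camera_matrix"],c["T"]
    q=T[:3,:3].T@(np.asarray(p)-T[:3,3])*[1,-1,-1]
    if fish:
        r=np.hypot(q[0],q[1]); s=np.arctan2(r,q[2])/r
        return K[:2,2]+K[0,0]*s*q[:2]
    return K[:2,2]+K[0,0]*q[:2]/q[2]
def tri(obs):  # list of (o,v)
    A=np.zeros((3,3));b=np.zeros(3)
    for o,v in obs:
        v=v/np.linalg.norm(v);P=np.eye(3)-np.outer(v,v);A+=P;b+=P@o
    p=np.linalg.solve(A,b)
    return p,[np.linalg.norm(np.cross(v/np.linalg.norm(v),p-o)) for o,v in obs]
R={'red':[(0,8),(172,180)],'orange':[(8,22)],'yellow':[(22,35)],'blue':[(95,130)],'green':[(45,85)]}
def blob(im,col,c,r,smin=110,vmin=60):
    x0,y0=max(c[0]-r,0),max(c[1]-r,0)
    h=cv2.cvtColor(im[y0:c[1]+r,x0:c[0]+r],cv2.COLOR_BGR2HSV)
    m=sum(cv2.inRange(h,(a,smin,vmin),(b,255,255)) for a,b in R[col])
    ys,xs=np.nonzero(m); pts=np.c_[xs+x0,ys+y0].astype(np.float32)
    return pts
E
cat > m.py <<'E'
from h import *
im={n:cv2.imread(f"pics/{n}0.png") for n in("top","scene")};C={n:get_calibration(n) for n in im}
for name,col,pt,ps,r in[("redT",'red',(366,243),(273,246),9),("blueT",'blue',(364,219),(273,265),9),("guard",'yellow',(327,233),(310,253),40),
  ("pin",'red',(491,300),(158,222),12),("amber",'orange',(180,315),(444,196),14),("blue",'blue',(170,289),(457,216),14),("green",'green',(160,261),(471,236),14)]:
    o=[]
    for n,p in(("top",pt),("scene",ps)):
        b=blob(im[n],col,p,r);c=b.mean(0);x=cv2.minAreaRect(b);o.append(ray(C[n],c));
        print(name,n,len(b),c.round(1),x, *[at_z(C[n],c,z).round(4)[:2] for z in (.12,)])
    p,e=tri(o);print('   tri',p.round(4),np.round(e,4))
E
python3 m.py
```

```text
redT top 37 [366.1 242.8] ((366.0000305175781, 242.50003051757812), (9.192387580871582, 9.192388534545898), 45.0) [ 0.5437 -0.0684]
redT scene 0 [nan nan] ((0.0, 0.0), (0.0, 0.0), 0.0) [nan nan]
   tri [nan nan nan] [nan nan]
blueT top 31 [364.4 218.9] ((364.5, 218.5), (9.0, 9.0), 90.0) [ 0.5939 -0.0642]
blueT scene 0 [nan nan] ((0.0, 0.0), (0.0, 0.0), 0.0) [nan nan]
   tri [nan nan nan] [nan nan]
guard top 1524 [327.  232.9] ((326.9751892089844, 233.0276336669922), (48.30156707763672, 33.26974105834961), 86.98721313476562) [0.5628 0.0137]
guard scene 1158 [310.  253.8] ((310.2080078125, 253.61947631835938), (38.381465911865234, 31.995641708374023), 86.18592071533203) [0.5633 0.0132]
   tri [0.5628 0.0134 0.1194] [0.0003 0.0003]
pin top 78 [491.  299.8] ((491.0, 300.0), (6.0, 12.0), 90.0) [ 0.4307 -0.3285]
pin scene 113 [157.7 220.8] ((158.4438934326172, 221.29510498046875), (17.94965934753418, 8.101791381835938), 65.224853515625) [ 0.4708 -0.3284]
   tri [ 0.4296 -0.3449  0.0695] [0.0012 0.0012]
amber top 155 [178.2 316.3] ((178.22415161132812, 316.31036376953125), (13.3700637817382
[... 379 characters left out ...]
344) [0.4393 0.3408]
blue scene 184 [456.3 214.2] ((456.2706604003906, 214.29640197753906), (10.1950044631958, 21.610536575317383), 21.037511825561523) [0.4541 0.3413]
   tri [0.439  0.3464 0.1018] [0.0003 0.0003]
green top 148 [158.5 261.4] ((158.50001525878906, 261.5000305175781), (14.758047103881836, 11.180339813232422), 63.43495178222656) [0.4958 0.3637]
green scene 174 [470.3 234.1] ((470.1775207519531, 234.07395935058594), (10.2307710647583, 21.07692527770996), 22.61986541748047) [0.5109 0.364 ]
   tri [0.4964 0.3697 0.1014] [0.0002 0.0002]m.py:7: RuntimeWarning: Mean of empty slice.
  b=blob(im[n],col,p,r);c=b.mean(0);x=cv2.minAreaRect(b);o.append(ray(C[n],c));
  ret = um.true_divide(
```

>>> play_rows --targets '[[[0,0.03,0.03,0,-0.1],[0,0.055,0.055,0,-0.15],[0,0.083,0.085,0,-0.2],[0,0.11,0.113,0,-0.23],[0,0.138,0.141,0,-0.23]]]'

```text
time_s: 0.57
tcp_pos: [0.3274, -0.4532, 0.2393]
ee_rot: [[-0.997, -0.075, -0.0], [-0.075, 0.997, 0.001], [0.0, 0.001, -1.0]]
wrist_force: [1.0, -0.8, 0.0]
gripper_width: 1.001
```

>>> play_rows --targets '[[[0,0.027,0.028,0,0],[0,0.055,0.057,0,0],[0,0.083,0.087,0,0],[0,0.103,0.11,-0.02,0],[0,0.103,0.11,-0.04,0]]]'

```text
time_s: 0.98
tcp_pos: [0.4338, -0.3417, 0.2002]
ee_rot: [[-0.997, -0.082, 0.004], [-0.082, 0.997, -0.001], [-0.004, -0.002, -1.0]]
wrist_force: [-1.2, -0.0, -0.4]
gripper_width: 0.997
```

```bash
python3 - <<'E'
from h import *
s=sense();print(s['time_s'],s['tcp_pos'],s['ee_rot'].round(4),s['joint_velocities'])
c=get_calibration("wrist");im=capture("wrist");cv2.imwrite("pics/w1.png",im)
import pickle;pickle.dump(c,open("w1.pkl","wb"))
print(proj(c,s['tcp_pos'],True),proj(c,[.4296,-.345,.084],True))
b=blob(im,'red',tuple(proj(c,[.4296,-.345,.07],True).astype(int)),60);print(len(b),b.mean(0),cv2.minAreaRect(b))
E
```

```text
0.9833 [ 0.43375026 -0.3417116   0.2002026 ] [[-0.9966 -0.0824  0.0045]
 [-0.0824  0.9966 -0.0012]
 [-0.0044 -0.0016 -1.    ]] [ -3.85324438  13.08320104 -22.36905632   0.26710394  31.33064326
   3.36656013]
[320.92092066 313.34479148] [317.21537066 234.86873989]
555 [316.46487 228.98018] ((316.0, 228.5), (31.0, 20.0), 90.0)
```

View pics/w1.png

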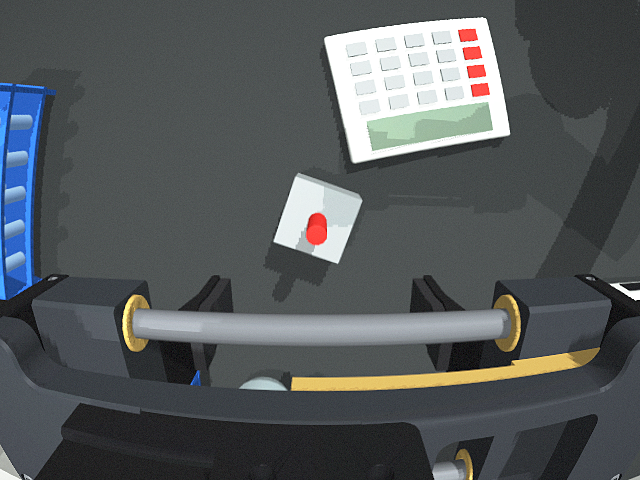

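The pin stands near (317,230) in the stand, which matches the triangulated (0.430, -0.345). That is also my commanded pose, so I can go straight down and grip.

>>> play_rows --targets '[[[0,0,0,-0.035,0],[0,0,0,-0.075,0],[0,0,0,-0.11,0],[0,0,0,-0.138,0],[0,0,0,-0.138,0]]]'

```text
time_s: 1.45
tcp_pos: [0.4254, -0.3433, 0.0561]
ee_rot: [[-0.997, -0.074, -0.012], [-0.074, 0.997, 0.006], [0.011, 0.007, -1.0]]
wrist_force: [-1.1, 0.0, -0.5]
gripper_width: 1.001
```

>>> play_rows --targets '[[[0.5,0,0,0,0],[0.8,0,0,0,0],[1,0,0,0,0],[1,0,0,0,0],[1,0,0,0,0]]]'

```text
time_s: 1.87
tcp_pos: [0.4306, -0.3452, 0.0633]
ee_rot: [[-0.997, -0.077, 0.003], [-0.077, 0.997, -0.001], [-0.003, -0.002, -1.0]]
wrist_force: [-0.0, -0.1, 1.3]
gripper_width: 0.705
```

>>> play_rows --targets '[[[1,0,0,0,0],[1,0,0,0,0],[1,0,0,0,0],[1,0,0,0,0],[1,0,0,0,0]]]'

```text
time_s: 2.28
tcp_pos: [0.4298, -0.3448, 0.0615]
ee_rot: [[-0.997, -0.077, -0.0], [-0.077, 0.997, 0.0], [0.0, 0.0, -1.0]]
wrist_force: [0.4, 0.6, 0.3]
gripper_width: 0.325
```

>>> play_rows --targets '[[[1,0,0,0,0],[1,0,0,0,0],[1,0,0,0,0],[1,0,0,0,0],[1,0,0,0,0]]]'

```text
time_s: 2.7
tcp_pos: [0.4298, -0.3448, 0.0615]
ee_rot: [[-0.997, -0.077, -0.0], [-0.077, 0.997, 0.0], [0.0, 0.0, -1.0]]
wrist_force: [-0.5, 0.3, -0.7]
gripper_width: 0.175
```

>>> play_rows --targets '[[[1,0,0,0.01,0],[1,0,0,0.03,0],[1,0,0,0.06,0],[1,0,0,0.09,0],[1,0,0,0.12,0]]]'

```text
time_s: 3.12
tcp_pos: [0.4294, -0.3446, 0.1835]
ee_rot: [[-0.997, -0.077, -0.0], [-0.077, 0.997, 0.0], [0.0, 0.0, -1.0]]
wrist_force: [1.4, 0.4, -0.0]
gripper_width: 0.175
```

>>> play_rows --targets '[[[1,0.008,0.02,0.02,0],[1,0.02,0.05,0.035,0],[1,0.033,0.08,0.04,0],[1,0.046,0.112,0.04,0],[1,0.059,0.145,0.04,0]]]'

```text
time_s: 3.53
tcp_pos: [0.4891, -0.1986, 0.2232]
ee_rot: [[-0.997, -0.076, 0.002], [-0.076, 0.997, -0.0], [-0.002, -0.0, -1.0]]
wrist_force: [1.3, -0.1, -1.1]
gripper_width: 0.173
```

>>> play_rows --targets '[[[1,0.013,0.03,0,0],[1,0.026,0.062,0,0],[1,0.038,0.092,0,0],[1,0.048,0.116,0,0],[1,0.054,0.13,0,0]]]'

```text
time_s: 3.95
tcp_pos: [0.5435, -0.0674, 0.2223]
ee_rot: [[-0.997, -0.079, 0.001], [-0.079, 0.997, 0.0], [-0.001, 0.0, -1.0]]
wrist_force: [0.2, -0.6, -0.1]
gripper_width: 0.176
```

>>> play_rows --targets '[[[1,0.001,0.002,0,0],[1,0.001,0.002,0,0],[1,0.001,0.002,0,0],[1,0.001,0.002,0,0],[1,0.001,0.002,0,0]]]'

```text
time_s: 4.37
tcp_pos: [0.5433, -0.0689, 0.2216]
ee_rot: [[-0.997, -0.075, -0.0], [-0.075, 0.997, -0.0], [0.0, -0.0, -1.0]]
wrist_force: [0.2, 0.3, -0.1]
gripper_width: 0.177
```

```bash
python3 - <<'E'
from h import *
s=sense();print(s['time_s'],s['tcp_pos'],s['ee_rot'].round(4))
c=get_calibration("wrist");im=capture("wrist")
import pickle;pickle.dump(c,open("w2.pkl","wb"));cv2.imwrite("pics/w2.png",im)
t=capture("top");cv2.imwrite("pics/top2.png",t)
p=s['tcp_pos']
print('tip pred',proj(c,p-[0,0,.05],True),'mouth pred',proj(c,[.544,-.0684,.12],True),'slot',proj(c,[.5628,.0134,.12],True))
cv2.imwrite("pics/w2c.png",cv2.resize(im[160:340,220:420],None,fx=3,fy=3,interpolation=cv2.INTER_CUBIC))
E
```

```text
4.3667 [ 0.54327433 -0.06890637  0.22164871] [[-9.972e-01 -7.510e-02 -2.000e-04]
 [-7.510e-02  9.972e-01 -1.000e-04]
 [ 2.000e-04 -0.000e+00 -1.000e+00]]
tip pred [320.94710078 273.15381866] mouth pred [321.6324683  248.05582235] slot [430.56407986 280.19080133]
```

View pics/w2c.png

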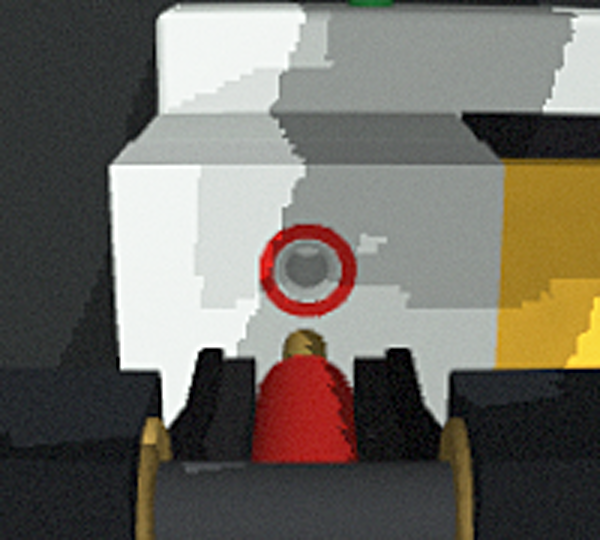

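The red ring is at crop (308,270), which is full-frame (322.3,249.7). The brass tip is at crop (305,~349), or (321.3,276), and the grip looks upright.

```bash
python3 - <<'E'
from h import *
import pickle
c=pickle.load(open("w2.pkl","rb"));im=cv2.imread("pics/w2.png")
b=blob(im,'red',(322,250),18);e=cv2.fitEllipse(cv2.convexHull(b));print(b.mean(0),e)
# exclude grip rows
b=b[b[:,1]<266];e=cv2.fitEllipse(cv2.convexHull(b));print(e)
print('mouth',at_z(c,e[0],.12,True),'tip',at_z(c,(321.3,276),.1716,True))
h=cv2.cvtColor(im,cv2.COLOR_BGR2HSV)[268:290,308:336]
print(h[:10,:,0]);print(h[:10,:,1])
t=cv2.imread("pics/top2.png");C=get_calibration("top")
E
```

```text
[322.34692 249.4949 ] ((322.1543884277344, 249.73089599609375), (30.845752716064453, 31.7901668548584), 96.06159210205078)
((322.1543884277344, 249.73089599609375), (30.845752716064453, 31.7901668548584), 96.06159210205078)
mouth [ 0.54518419 -0.06794721  0.12      ] tip [ 0.5449843  -0.06857953  0.1716    ]
[[70 73 71 50 70 84 69 71 70 75 81 90 83 80 83 73 75 76 70 64 71 64 73 64
  65 85 56 70]
 [50 66 68 68 73 68 77 78 80 84 40 34 54 53 60 33 47 81 75 69 75 75 60 78
  73 77 69 80]
 [60 68 66 60 69 83 72 80 48 41 23 21 19 21 19 24 23 60 55 75 67 80 70 73
  69 66 64 69]
 [74 64 75 71 65 72 70 81 24 22 21 22 21 20 21 21 23 22 30 56 71 64 72 75
  85 75 70 68]
 [73 60 68 75 69 65 87 36 19 22 21 21 20 21 22 21 23 22 20 26 71 80 73 63
  67 77 72 72]
 [69 72 64 73 66 86 84 20 21 21 21 22 21 22 21 21 21 21 20 26 64 69 72 60
  70 72 68 71]
 [69 65 68 70 75 73 36 20 21 20 20 21 21 21 19 21 21 21 23 21 28 60 80 66
  75 73 60 72]
 [75 54 66 73 56 83 28 21 22 21 22 22 22 20 22 21 23 18 22 22 23 71 73 75
  68 72 73 78]
 [63 69 86 77 68 86 27 20 22 21 20 23 22 21 22 23 24 21 23 21 24 69 75 65
  73
[... 571 characters left out ...]
  9  11  11   5   9   8  14  17 107 180 163 153 153 150 148 179 197 209
  251  52  11   8   9  12  12  10   7   7]
 [ 13  13   9  10   7  11  13  88 175 155 149 152 156 152 156 161 140 150
  198  46  11  13   7  12  12   7  11  11]
 [  9   8  11   8   8  12  16 111 176 153 148 152 146 156 151 146 157 141
  166 196  59   9   8   7   8  12  11   7]
 [ 11   7   7  10   9  10  33 129 177 150 155 145 148 155 142 165 149 144
  158 215  55  11   9   8  11   7  10   7]
 [ 13   9  10   9  11  10  40 127 150 143 151 153 152 143 154 141 161 168
  163 185  41  10  11   8  10   4   8   8]
 [ 11   7   5  10   8  14  69 164 147 141 139 138 138 148 143 143 139 142
  131 158  44  10  14   9  11   7  12  11]]
```

>>> play_rows --targets '[[[1,0.0005,0.0006,-0.015,0],[1,0.0005,0.0006,-0.03,0],[1,0.0005,0.0006,-0.04,0],[1,0.0005,0.0006,-0.045,0],[1,0.0005,0.0006,-0.045,0]]]'

```text
time_s: 4.88
tcp_pos: [0.5435, -0.0675, 0.1753]
ee_rot: [[-0.997, -0.076, -0.003], [-0.076, 0.997, -0.0], [0.003, -0.0, -1.0]]
wrist_force: [0.6, 0.0, -0.8]
gripper_width: 0.172
```

>>> play_rows --targets '[[[1,0,0,-0.002,0],[1,0,0,-0.004,0],[1,0,0,-0.006,0],[1,0,0,-0.009,0],[1,0,0,-0.012,0]]]'

```text
time_s: 5.3
tcp_pos: [0.5444, -0.0671, 0.1647]
ee_rot: [[-0.997, -0.077, 0.001], [-0.077, 0.997, 0.0], [-0.001, 0.0, -1.0]]
wrist_force: [0.1, 0.4, -0.8]
gripper_width: 0.177
```

>>> play_rows --targets '[[[1,0,0,-0.003,0],[1,0,0,-0.006,0],[1,0,0,-0.009,0],[1,0,0,-0.011,0],[1,0,0,-0.013,0]]]'

```text
time_s: 5.72
tcp_pos: [0.5443, -0.0672, 0.1513]
ee_rot: [[-0.997, -0.077, -0.0], [-0.077, 0.997, -0.0], [0.0, -0.0, -1.0]]
wrist_force: [0.3, -0.6, 0.1]
gripper_width: 0.176
```

>>> play_rows --targets '[[[1,0,0,-0.001,0],[1,0,0,-0.002,0],[1,0,0,-0.003,0],[1,0,0,-0.004,0],[1,0,0,-0.005,0]]]'

```text
time_s: 6.13
tcp_pos: [0.5443, -0.0672, 0.1465]
ee_rot: [[-0.997, -0.077, 0.0], [-0.077, 0.997, 0.0], [-0.0, 0.0, -1.0]]
wrist_force: [0.7, -1.3, 0.4]
gripper_width: 0.178
```

>>> play_rows --targets '[[[1,0,0,-0.0005,0],[1,0,0,-0.001,0],[1,0,0,-0.0015,0],[1,0,0,-0.002,0],[1,0,0,-0.002,0]]]'

```text
time_s: 6.55
tcp_pos: [0.5444, -0.0672, 0.1454]
ee_rot: [[-0.997, -0.077, 0.0], [-0.077, 0.997, -0.0], [-0.0, -0.0, -1.0]]
wrist_force: [-1.8, -0.1, 4.9]
gripper_width: 0.176
```

>>> play_rows --targets '[[[0.5,0,0,0,0],[0.2,0,0,0.001,0],[0,0,0,0.002,0],[0,0,0,0.002,0],[0,0,0,0.002,0]]]'

```text
time_s: 6.97
tcp_pos: [0.5442, -0.0672, 0.1463]
ee_rot: [[-0.997, -0.077, -0.0], [-0.077, 0.997, 0.0], [0.0, 0.0, -1.0]]
wrist_force: [-0.2, -0.1, -0.5]
gripper_width: 0.467
```

>>> play_rows --targets '[[[0,0,0,0,0],[0,0,0,0,0],[0,0,0,0.0,0],[0,0,0,0.0,0],[0,0,0,0,0]]]'

```text
time_s: 7.38
tcp_pos: [0.5443, -0.0672, 0.1465]
ee_rot: [[-0.997, -0.077, -0.0], [-0.077, 0.997, 0.0], [0.0, 0.0, -1.0]]
wrist_force: [0.1, 1.1, 0.4]
gripper_width: 0.847
```

>>> play_rows --targets '[[[0,0,0,0.01,0],[0,0,0,0.03,0],[0,0,0,0.06,0],[0,0,0,0.09,0],[0,0,0,0.1,0]]]'

```text
time_s: 7.8
tcp_pos: [0.5465, -0.0674, 0.2524]
ee_rot: [[-0.997, -0.078, 0.009], [-0.078, 0.997, -0.001], [-0.009, -0.001, -1.0]]
wrist_force: [0.2, 0.4, 0.4]
gripper_width: 1.0
```

```bash
python3 - <<'E'
from h import *
s=sense();print(s['time_s'],s['tcp_pos'],s['gripper_width'])
c=get_calibration("wrist");im=capture("wrist")
print(proj(c,[.5445,-.0675,.168],True),proj(c,[.5445,-.0675,.12],True))
cv2.imwrite("pics/w3c.png",cv2.resize(im[120:320,200:480],None,fx=2.5,fy=2.5,interpolation=cv2.INTER_CUBIC))
E
```

```text
7.8 [ 0.54649484 -0.06740965  0.25238796] 0.9999615739694295
[321.25446178 250.50068622] [321.3090277  231.69039671]
```

View pics/w3c.png

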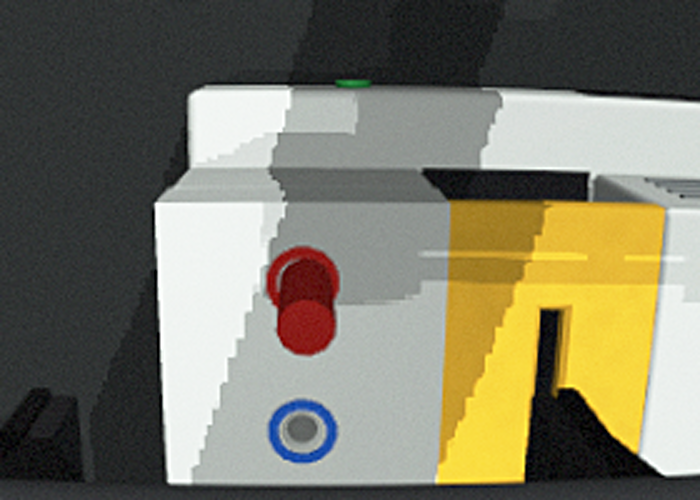

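The pin stands in the red ring with its top at crop (306,328), or (322.4,251.2). The prediction for a fully home pin was (321.3,250.5), so they agree. Next is the amber filter.

>>> play_rows --targets '[[[0,-0.012,0.03,0,0.06],[0,-0.026,0.063,0,0.12],[0,-0.041,0.098,0,0.2],[0,-0.056,0.133,0,0.26],[0,-0.07,0.168,0,0.316]]]'

```text
time_s: 8.27
tcp_pos: [0.4728, 0.1018, 0.2462]
ee_rot: [[-0.923, -0.385, -0.001], [-0.385, 0.923, -0.0], [0.001, 0.0, -1.0]]
wrist_force: [-0.6, -0.2, 0.4]
gripper_width: 1.0
```

>>> play_rows --targets '[[[0,-0.015,0.036,0,0],[0,-0.03,0.072,0,0],[0,-0.045,0.107,0,0],[0,-0.06,0.142,0,0],[0,-0.074,0.177,0,0]]]'

```text
time_s: 8.68
tcp_pos: [0.3987, 0.279, 0.2464]
ee_rot: [[-0.924, -0.383, -0.001], [-0.383, 0.924, -0.0], [0.001, -0.0, -1.0]]
wrist_force: [0.5, 0.7, -0.9]
gripper_width: 0.997
```

>>> play_rows --targets '[[[0,-0.01,0.022,-0.005,0],[0,-0.016,0.038,-0.01,0],[0,-0.0185,0.044,-0.015,0],[0,-0.0185,0.044,-0.015,0],[0,-0.0185,0.044,-0.015,0]]]'

```text
time_s: 9.1
tcp_pos: [0.3816, 0.3211, 0.231]
ee_rot: [[-0.924, -0.383, -0.001], [-0.383, 0.924, -0.002], [0.002, -0.001, -1.0]]
wrist_force: [-0.5, 0.5, -0.3]
gripper_width: 0.997
```

```bash
python3 - <<'E'
from h import *
s=sense();print(s['time_s'],s['tcp_pos'],s['ee_rot'].round(3).tolist())
c=get_calibration("wrist");im=capture("wrist");cv2.imwrite("pics/w4.png",im)
P=[.382,.322];u=np.array([np.cos(np.radians(22.5)),np.sin(np.radians(22.5))]);v=np.array([-u[1],u[0]])
pts=[proj(c,[*(np.array(P)+a*.013*u+b*.007*v),.122],True) for a,b in((1,1),(1,-1),(-1,-1),(-1,1))]
print(np.round(pts,1))
for p in pts: cv2.circle(im,tuple(np.round(p).astype(int)),1,(255,0,255),-1)
x=int(np.mean(pts,0)[0]);y=int(np.mean(pts,0)[1]);print(x,y)
cv2.imwrite("pics/w4c.png",cv2.resize(im[y-90:y+90,x-110:x+110],None,fx=3,fy=3,interpolation=cv2.INTER_CUBIC))
E
```

```text
9.1 [0.38156651 0.32109301 0.2309535 ] [[-0.924, -0.383, -0.001], [-0.383, 0.924, -0.002], [0.002, -0.001, -1.0]]
[[331.8 262.5]
 [312.4 262.5]
 [312.2 227.5]
 [332.1 227.5]]
322 244
```

View pics/w4c.png

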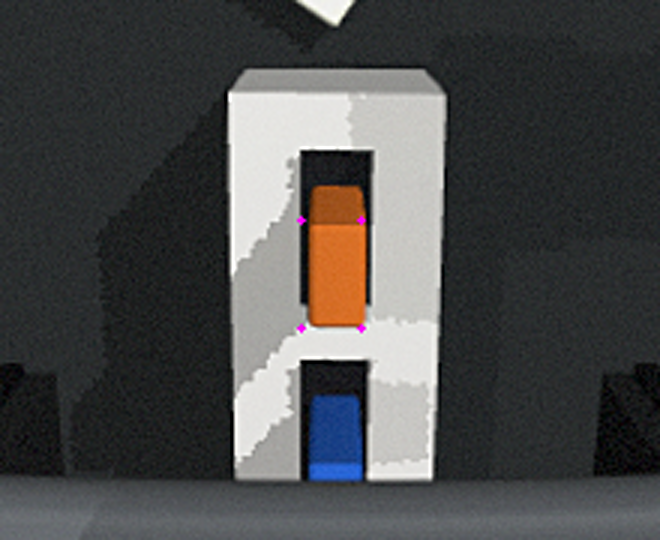

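The magenta prediction matches the handle along the row. Across it, the handle sits 2 px (about 1.4 mm) to the +v side, and its yaw matches. I'll shift y by 2 mm, go down and grip.

>>> play_rows --targets '[[[0,0,0.002,-0.035,0],[0,0,0.002,-0.07,0],[0,0,0.002,-0.1,0],[0,0,0.002,-0.118,0],[0,0,0.002,-0.125,0]]]'

```text
time_s: 9.57
tcp_pos: [0.3813, 0.3211, 0.104]
ee_rot: [[-0.925, -0.38, -0.003], [-0.38, 0.925, -0.005], [0.005, -0.003, -1.0]]
wrist_force: [-1.5, -0.6, -0.1]
gripper_width: 1.0
```

>>> play_rows --targets '[[[0,0,0,-0.005,0],[0,0,0,-0.01,0],[0.4,0,0,-0.01,0],[0.8,0,0,-0.01,0],[1,0,0,-0.01,0]]]'

```text
time_s: 9.98
tcp_pos: [0.3823, 0.3244, 0.0977]
ee_rot: [[-0.924, -0.383, 0.001], [-0.383, 0.924, 0.002], [-0.002, 0.001, -1.0]]
wrist_force: [0.3, -1.2, 0.2]
gripper_width: 0.854
```

>>> play_rows --targets '[[[1,0,0,0,0],[1,0,0,0,0],[1,0,0,0,0],[1,0,0,0,0],[1,0,0,0,0]]]'

```text
time_s: 10.4
tcp_pos: [0.3818, 0.3238, 0.0966]
ee_rot: [[-0.924, -0.383, 0.0], [-0.383, 0.924, 0.0], [-0.0, 0.0, -1.0]]
wrist_force: [-0.9, -0.5, 0.7]
gripper_width: 0.478
```

>>> play_rows --targets '[[[1,0,0,0,0],[1,0,0,0,0],[1,0,0,0,0],[1,0,0,0,0],[1,0,0,0,0]]]'

```text
time_s: 10.82
tcp_pos: [0.3817, 0.3238, 0.0965]
ee_rot: [[-0.924, -0.383, -0.0], [-0.383, 0.924, -0.0], [0.0, -0.0, -1.0]]
wrist_force: [-0.5, 0.5, -0.3]
gripper_width: 0.16
```

>>> play_rows --targets '[[[1,0,0,0,0],[1,0,0,0,0],[1,0,0,0,0],[1,0,0,0.01,0],[1,0,0,0.03,0]]]'

```text
time_s: 11.23
tcp_pos: [0.3811, 0.3228, 0.1248]
ee_rot: [[-0.924, -0.382, -0.003], [-0.382, 0.924, -0.004], [0.004, -0.002, -1.0]]
wrist_force: [-0.2, 0.4, -0.8]
gripper_width: 0.158
```

>>> play_rows --targets '[[[1,0,0,0.03,0],[1,0,0,0.06,0],[1,0,0,0.09,0],[1,0,0,0.115,0],[1,0,0,0.13,0]]]'

```text
time_s: 11.65
tcp_pos: [0.3824, 0.3245, 0.2598]
ee_rot: [[-0.924, -0.383, 0.003], [-0.383, 0.924, 0.004], [-0.004, 0.002, -1.0]]
wrist_force: [0.1, 0.4, 0.0]
gripper_width: 0.159
```

>>> play_rows --targets '[[[1,0.015,-0.025,0.005,-0.06],[1,0.03,-0.052,0.005,-0.12],[1,0.047,-0.08,0.005,-0.18],[1,0.064,-0.11,0.005,-0.25],[1,0.081,-0.139,0.005,-0.316]]]'

```text
time_s: 12.07
tcp_pos: [0.4629, 0.1834, 0.2615]
ee_rot: [[-0.997, -0.074, -0.0], [-0.074, 0.997, 0.0], [0.0, 0.0, -1.0]]
wrist_force: [0.2, 0.0, 0.1]
gripper_width: 0.156
```

>>> play_rows --targets '[[[1,0.017,-0.029,0,0],[1,0.034,-0.058,0,0],[1,0.051,-0.088,0,0],[1,0.068,-0.117,0,0],[1,0.081,-0.139,0,0]]]'

```text
time_s: 12.48
tcp_pos: [0.5444, 0.0436, 0.2612]
ee_rot: [[-0.997, -0.075, -0.001], [-0.075, 0.997, -0.0], [0.001, -0.0, -1.0]]
wrist_force: [0.2, 0.2, -0.2]
gripper_width: 0.159
```

>>> play_rows --targets '[[[1,0.01,-0.017,0,0],[1,0.016,-0.028,0,0],[1,0.019,-0.032,0,0],[1,0.019,-0.032,0,0],[1,0.019,-0.032,0,0]]]'

```text
time_s: 12.9
tcp_pos: [0.5624, 0.0143, 0.2614]
ee_rot: [[-0.997, -0.077, -0.001], [-0.077, 0.997, 0.0], [0.0, 0.0, -1.0]]
wrist_force: [-0.2, -0.6, -0.2]
gripper_width: 0.158
```

```bash
python3 - <<'E'
from h import *
s=sense();print(s['time_s'],s['tcp_pos'],s['ee_rot'].round(3).tolist(),s['gripper_width'])
c=get_calibration("wrist");im=capture("wrist");cv2.imwrite("pics/w5.png",im)
import pickle;pickle.dump(c,open("w5.pkl","wb"))
p=s['tcp_pos'];print('tip',proj(c,p-[0,0,.0885],True),'slot',proj(c,[.5628,.0134,.12],True))
cv2.imwrite("pics/w5c.png",cv2.resize(im[120:330,200:440],None,fx=3.2,fy=2.8,interpolation=cv2.INTER_CUBIC))
E
```

```text
12.9 [0.56242786 0.01434118 0.26136823] [[-0.997, -0.077, -0.001], [-0.077, 0.997, 0.0], [0.0, 0.0, -1.0]] 0.15807287492611985
tip [320.93897113 252.73415442] slot [319.73529042 233.27299556]
```

View pics/w5c.png

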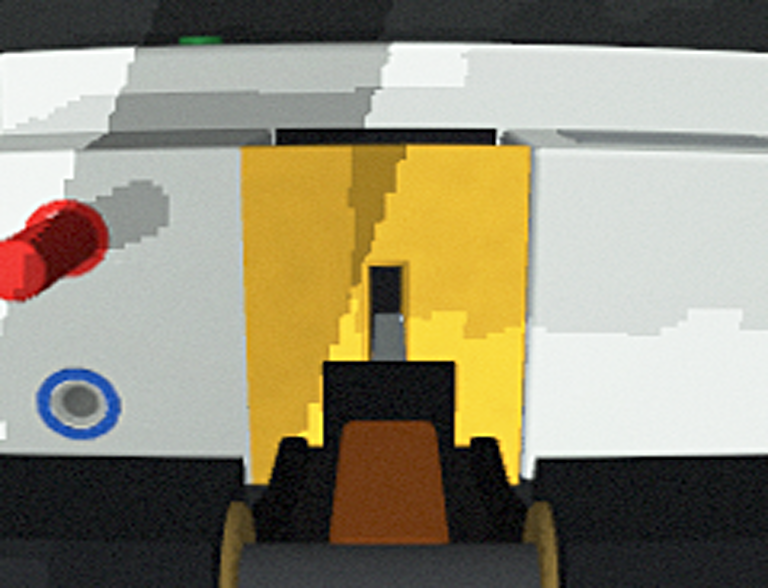

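The crop shows the slot's dark -x end at (386,267), the blade's lower -x edge at (388,313), and the blade lined up with the slot. I'll take subpixel edges to get the offset.

```bash
python3 - <<'E'
from h import *
import pickle
c=pickle.load(open("w5.pkl","rb"));im=cv2.imread("pics/w5.png")
print('row219 BGR-R',im[217:229,308:334,2].mean(0).round());print('rowblade B',im[234:246,308:334,0].mean(0).round(),'R',im[234:246,308:334,2].mean(0).round())
print('col R',im[205:250,318:324,2].mean(1).round());print('col B',im[205:250,318:324,0].mean(1).round())
S=at_z(c,(320.3,215.1),.118,True);B=at_z(c,(320.9,231.5),.2614-.0885,True);u=np.array([np.cos(.077),np.sin(.077),0])
print('slot',S+.016*u,'tip',B+.015*u,'TCP',.5624,.0143)
g=blob(im,'yellow',(320,230),70,90);print(cv2.boundingRect(g))
for z,p in((.12,(0,0)),):
    for r in (170,180,200,205): # guard edges y
        row=im[r,260:380].astype(int);d=row[:,2]-row[:,0];k=np.nonzero(d>60)[0]+260
        a,b=at_z(c,(k[0]-.5,r),z,True),at_z(c,(k[-1]+.5,r),z,True);print(r,k[0],k[-1],a.round(4),b.round(4))
E
```

```text
row219 BGR-R [198. 203. 203. 204. 208. 227. 243. 111.  35.  20.  28.  24.  27.  26.
  25.  24.  31.  98. 177. 184. 233. 235. 233. 232. 232. 232.]
rowblade B [ 65.  66.  65.  60.  61.  54.  56.  23.  53. 101. 107. 107. 106. 106.
 103. 104. 105. 114.  66.  49.  62.  66.  65.  64.  64.  65.] R [250. 250. 249. 243. 244. 231. 250. 118.  54.  89. 100. 101. 101. 100.
  98.  99.  96.  95. 136. 229. 254. 251. 250. 249. 249. 249.]
col R [234. 233. 233. 232. 234. 233. 234. 230. 212. 205.  45.  15.  25.  24.
  24.  27.  26.  25.  26.  28.  25.  25.  28.  26.  22.  24.  32.  90.
 103. 102.  98. 101. 100. 100.  99. 100. 100. 101. 100.  98. 101. 100.
 105.  99.   2.]
col B [ 56.  54.  55.  53.  58.  56.  56.  53.  48.  43.  28.  30.  32.  27.
  28.  31.  29.  26.  31.  30.  29.  28.  30.  30.  24.  27.  35.  97.
 109. 107. 104. 106. 106. 105. 105. 105. 106. 107. 106. 104. 106. 107.
 111. 104.   1.]
slot [0.56440132 0.01398284 0.118     ] tip [0.56299234 0.01436564 0.1729    ] TCP 0.5624 0.0143
(275, 171, 91, 129)Traceback (most recent call last):
  File "<stdin>", line 12, in <module>
IndexError: index 0 is out of bounds for axis 0 with size 0
```

>>> play_rows --targets '[[[1,0.0007,-0.0008,-0.015,0],[1,0.0007,-0.0008,-0.03,0],[1,0.0007,-0.0008,-0.038,0],[1,0.0007,-0.0008,-0.041,0],[1,0.0007,-0.0008,-0.041,0]]]'

```text
time_s: 13.37
tcp_pos: [0.563, 0.0136, 0.2201]
ee_rot: [[-0.997, -0.078, -0.001], [-0.078, 0.997, -0.0], [0.001, -0.0, -1.0]]
wrist_force: [-0.5, -0.0, -0.9]
gripper_width: 0.16
```

>>> play_rows --targets '[[[1,0,0,0,0],[1,0,0,0,0],[1,0,0,-0.002,0],[1,0,0,-0.004,0],[1,0,0,-0.006,0]]]'

```text
time_s: 13.78
tcp_pos: [0.5636, 0.013, 0.2147]
ee_rot: [[-0.997, -0.077, 0.001], [-0.077, 0.997, 0.0], [-0.001, 0.0, -1.0]]
wrist_force: [-0.3, 0.5, -0.3]
gripper_width: 0.156
```

>>> play_rows --targets '[[[1,0,0,-0.002,0],[1,0,0,-0.004,0],[1,0,0,-0.006,0],[1,0,0,-0.007,0],[1,0,0,-0.008,0]]]'

```text
time_s: 14.2
tcp_pos: [0.5634, 0.013, 0.2063]
ee_rot: [[-0.997, -0.077, -0.0], [-0.077, 0.997, -0.0], [0.0, -0.0, -1.0]]
wrist_force: [0.3, -0.3, -1.5]
gripper_width: 0.162
```

>>> play_rows --targets '[[[1,0,0,-0.001,0],[1,0,0,-0.002,0],[1,0,0,-0.003,0],[1,0,0,-0.004,0],[1,0,0,-0.005,0]]]'

```text
time_s: 14.62
tcp_pos: [0.5635, 0.013, 0.2015]
ee_rot: [[-0.997, -0.077, 0.0], [-0.077, 0.997, 0.0], [-0.0, 0.0, -1.0]]
wrist_force: [0.0, -0.2, -0.4]
gripper_width: 0.159
```

>>> play_rows --targets '[[[1,0,0,-0.001,0],[1,0,0,-0.003,0],[1,0,0,-0.005,0],[1,0,0,-0.007,0],[1,0,0,-0.009,0]]]'

```text
time_s: 15.03
tcp_pos: [0.5635, 0.013, 0.1923]
ee_rot: [[-0.997, -0.077, -0.0], [-0.077, 0.997, -0.0], [0.0, -0.0, -1.0]]
wrist_force: [-0.1, -1.0, -0.9]
gripper_width: 0.157
```

The blade is about 16 mm into the slot with no contact force, so I'll carry on to the final height.

>>> play_rows --targets '[[[1,0,0,-0.004,0],[1,0,0,-0.009,0],[1,0,0,-0.014,0],[1,0,0,-0.019,0],[1,0,0,-0.023,0]]]'

```text
time_s: 15.45
tcp_pos: [0.5632, 0.0129, 0.1687]
ee_rot: [[-0.997, -0.077, -0.001], [-0.077, 0.997, -0.0], [0.001, -0.0, -1.0]]
wrist_force: [0.1, -0.5, -0.7]
gripper_width: 0.162
```

>>> play_rows --targets '[[[1,0,0,-0.004,0],[1,0,0,-0.008,0],[1,0,0,-0.011,0],[1,0,0,-0.0125,0],[1,0,0,-0.0125,0]]]'

```text
time_s: 15.87
tcp_pos: [0.5633, 0.013, 0.1566]
ee_rot: [[-0.997, -0.077, -0.001], [-0.077, 0.997, -0.0], [0.001, -0.0, -1.0]]
wrist_force: [-0.4, -0.6, -1.2]
gripper_width: 0.159
```

>>> play_rows --targets '[[[1,0,0,0,0],[1,0,0,0,0],[1,0,0,0,0],[1,0,0,0,0],[1,0,0,0,0]]]'

```text
time_s: 16.28
tcp_pos: [0.5635, 0.013, 0.1572]
ee_rot: [[-0.997, -0.077, 0.0], [-0.077, 0.997, 0.0], [-0.0, 0.0, -1.0]]
wrist_force: [-0.1, 0.0, -0.8]
gripper_width: 0.159
```

```bash
python3 - <<'E'
from h import *
s=sense();print(s['time_s'],s['tcp_pos'],s['gripper_width'],s['wrist_force'],s['moment'])
im=capture("wrist");sc=capture("scene");cv2.imwrite("pics/w6.png",im)
a=cv2.resize(im[120:330,200:440],(400,350),interpolation=cv2.INTER_CUBIC);b=cv2.resize(sc[185:325,230:390],(400,350),interpolation=cv2.INTER_CUBIC)
cv2.imwrite("pics/f6.png",np.hstack([a,b]))
E
```

```text
16.2833 [0.56353863 0.01302256 0.15721037] 0.15858222993765944 [-0.11962153  0.04848611 -0.79154713] [ 0.02314563 -0.01786221 -0.01134228]
```

View pics/f6.png

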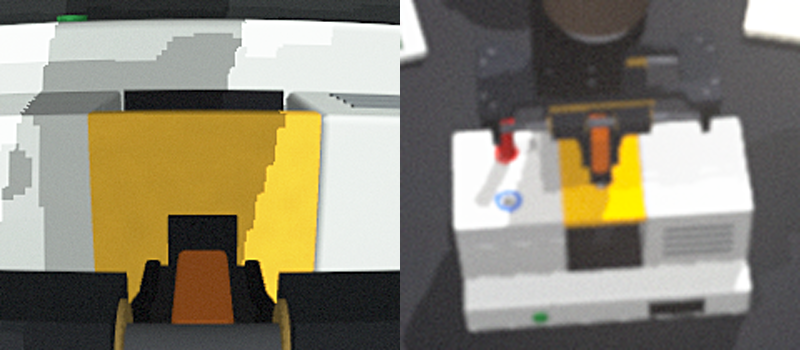

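The final view shows the black shoulder hovering above the guard, the blade in the slot and the pin still upright in its terminal. Forces are near zero, and the height puts the window about 0.7 mm above the beam. I'm handing in.

```bash
python3 -c "
from station import *
print(finish_job()); s=sense(); print(s['time_s'],s['tcp_pos'],s['wrist_force'],s['gripper_width'])"
```

```text
the job is handed in; nothing more can be done
None
the job is handed in; nothing more can be done
```

I plugged the red pin into the red-ringed terminal and let go. The amber filter's blade is down through the guard slot, still held in the gripper. I handed the job in at about 16.4 s of the 72 s allowed; no verdict was reported.

- **Pin:** a contact force of 4.9 N came at the height expected for fully home, about 24 mm deep. A picture after release put the pin's top within about 1 px of the fully-home prediction. That picture alone could not rule out an error of a few millimetres, so the contact is the stronger evidence.
- **Filter:** the last reading had the tool at z = 0.1572 m. By calculation that puts the window about 0.7 mm above the beam and the shoulder about 10.7 mm above the guard. The wrist force was 0.8 N, and the opening of 0.159 matched the handle's thickness.
- **Blade position:** I did not measure it again once it was in the slot. It went in without contact force. The overhead and wrist cameras disagreed by about 1 mm on the slot's position, inside the 4 mm allowed.
- **Other objects:** no unexpected contact forces showed in the readings. I did not look again at the other filters and the glassware before handing in.

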